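Bring the wet filter cartridge to its cradle on a draining rack

TASK

Lift the wire draining rack by its black grip bar and, before carrying it away, tilt it to roll the white filter cartridge from the end to the middle of its bowed rails and keep it balanced there for at least three seconds. Then carry the rack, with the cartridge still in the middle, to the cradle and lower it squarely astride, so that the cradle comes up between the rails and takes the cartridge, and let go with the rack standing on its feet. Never touch the wet cartridge with the robot or drop or tip anything over, and leave the other things where they are.

Things in the scene. Friction and masses are not known exactly. Their poses are not given: they have to be found in the camera images.
- rack: Loose draining rack of steel wire, 104 wide (x), 258 long (y), 178 mm high, nominally 0.40 kg. Origin: centre of its underside, z up. Feet at x +-48, y +-125 mm. Two rails along y carry the cartridge; end stops hold it at y +-86 mm. An arch (posts at x +-48, y 0) carries the grip bar; the cartridge rolls under it. Positive rotation about x raises the +y end: it rolls to -y.
- rack_bar (a point): Centre of the rack's black grip bar, 165 mm above the rack's underside. The bar runs along the rack's x (88 mm free between the posts), is 18 mm thick along y and 26 mm high with flat faces: grip it from above, fingers closing along the rack's y.
- rack_middle (a point): Where the cartridge's centre is when balanced mid-rack: x 0, y 0, z 85 mm in the rack's frame.
- rack_crest (a point): Highest point of the rails' tops, midway between them: x 0, y 0, z 50 mm in the rack's frame. Flat rails 8 mm wide at x +-28 mm (clear gap 48 mm), bowed up as an arc of 2.5 m radius (slope 0.034 rad at y 86 mm), so the cartridge rolls away from the middle by itself. Below, the rack is open between cross ties at y +-65 mm (z 30 mm) and side wires at x +-48 mm (z 22 mm).
- cartridge: White cylinder, grey ends, 70 mm diameter, 80 mm long, nominally 0.25 kg, uniform. Origin: its centre; x is its axis and lies along the rack's x, y and z turn as it rolls. Starts at rest against the stop at the rack's +y end. It rolls without slipping on the rails (4 mm play to side guards): acceleration along them is 2/3 of the downhill part of gravity, with next to no resistance.
- cradle: Cradle fixed to the table: white round base 76 mm across, 12 mm high, and a post with a grey V on top, 30 mm wide (x), 47 mm long (y), 69 mm high at its tips. Origin: centre of its underside. It fits between the rails with 9 mm to spare each side when the rack's x is along the cradle's x. A seated cartridge's centre is about 97 mm up, 12 mm above where the standing rack's rails would hold it.
- cradle_vee (a point): Bottom line of the cradle's V, at its middle, 58 mm above the table. The V's two plates rise at 25 degrees towards +y and -y (line along x). A cartridge lowered with its centre within about 15 mm of it in y settles into the V.
- tin: Bystander: flat round aluminium tin, 44 mm across, 22 mm high, standing between rack and cradle; origin: centre of its underside. Leave it alone.
Things that resemble listed ones, but are neither listed nor needed, are in the scene too. What is shaped like the cartridge but purple is not meant.

How it is judged:
On the way, in this order (a step that is already met when the one before it is completed fails the run):
1. the rack is held clear of the table, still well away from the cradle, with the cartridge balanced within 25 mm of the middle of the rails for 3 s (height (world z) of rack above 0.03 m and horizontal distance between rack_middle and cradle above 0.2 m and y of cartridge in the frame of rack between -0.025 and 0.025 m), for 3 s.
2. the rack has been carried to above the cradle with the cartridge still within 45 mm of the middle (height (world z) of rack_middle above 0.11 m and horizontal distance between rack_middle and cradle below 0.06 m and y of cartridge in the frame of rack between -0.045 and 0.045 m), for 0.2 s.
At the end, for the whole second after the job is handed in: The cartridge lies still in the V (within 12 mm of its middle, centre 92 to 102 mm up, in line within 0.15 rad) and the rack stands still on its feet astride the cradle (underside within 5 mm of the table, tilt under 0.05 rad, middle within 50 mm of the cradle), released (horizontal distance between cartridge and cradle_vee below 0.012 m and height (world z) of cartridge between 0.092 and 0.102 m and angle between the x axis of cartridge and the x axis of cradle, either way round below 0.15 rad and linear speed of each of cartridge, rack below 0.03 m/s and height (world z) of rack below 0.005 m and angle between rack's own z axis and vertical below 0.05 rad and horizontal distance between rack and cradle below 0.05 m); the robot touches nothing.
It fails at once if the cartridge falls off the rack or the cradle (height (world z) of cartridge below 0.062 m).
It fails at once if the rack is tipped by more than 0.35 rad (angle between rack's own z axis and vertical above 0.35 rad).
It fails at once if the rack is dropped or flung (faster than 0.65 m/s) (linear speed of rack above 0.65 m/s).
It fails at once if the robot touches the cartridge (contact force between any of the fingers, the arm and cartridge above 0.5 N).
It fails at once if another thing on the table is shifted by more than 30 mm (distance of any of tin, detergent, softener, spray_can, sheet_box, brush, scoop_cup, stain_jar, jar_lid, clothes_peg from where it was at the start of the episode above 0.03 m).
It also fails if it takes over 72 s, if anything falls off the work surface, if the arm or the gripper's body presses on something with over 40 N, if the wrist force passes 120 N, or if a joint passes its speed limit or range.

ROBOT

A 6-joint arm with a two-finger parallel gripper is mounted at the origin on the work surface. World frame = base frame: x ahead of the robot, y to its left, z up, the work surface at z = 0. Lengths are in m, angles in rad, forces in N, time in s.
With the tool pointing down it reaches from about 0.3 to 0.875 m from the base axis. Payload 6.4 kg.
Tool frame: the origin (TCP) lies between the finger pads; the fingertips stand 17 mm ahead of it and the grasp point (between the pads) lies 2 mm behind it; z points along the fingers, y is the line along which they close (so a half turn about z gives the same grasp; the last joint's range is limited). The gripper opens to 85 mm and grips with 20 to 120 N. Pads are 22 mm wide; open, the fingers measure 114 mm over their backs; the gripper's body (76 mm by 85 mm) begins 54 mm behind the grasp point. The pads swing forward as they close: fully open they stand 13 mm farther back than shut.
Start: joints at [1.055, 0.181, 1.607, -0, 1.354, -0.206], TCP at [0.175, 0.548, 0.248] pointing down, gripper open.
Joint ranges: [-2.99, 2.99], [-0.89, 2.07], [0.3, 2.58], [-1.14, 4.28], [0, 2.63], [-3.12, 3.12]. Speed limits (rad/s): [2.57, 2.57, 3.01, 3.14, 3.14, 3.14].

INTERFACE

Orientations are given as a unit quaternion [w, x, y, z].
In Python, from workcell import robot, planner, camera, sensors gives the robot as it stands. The module is installed in compiled form; this text tells all that it offers. Calls block until the motion is done:
- robot.move_ptp(position, orientation): joint-space move of the TCP to a pose.
- robot.move_linear(position, orientation=None, velocity=0.15): straight line of the TCP; orientation=None keeps the orientation; velocity is the mean speed in m/s.
- robot.set_joints(angles): joint-space move.
- robot.set_gripper(opening, grip_force=None): opening from 0.0 (shut) to 1.0 (fully open); grip_force is the grip in N (None keeps the last); returns when the fingers have stopped.
- robot.hold(seconds).
- planner.solve_ik(position, orientation): joint angles nearest the present ones, or None.
- camera(name): name is "side" or "top"; returns a dict with "frame" (400x640x3 uint8, blue, green, red), "fx", "fy", "cx", "cy" (pixels), "k1" (the pictures are not rectified: a ray, as slopes to the right and down, at radius r is drawn at 1 + k1 r^2 times it, then the intrinsics apply), "rvec" (rotation vector, rad) and "tvec" (3), from world to camera coordinates, as OpenCV has them. Camera axes: x right, y down, z forward; pixel columns grow to the right and rows downward; lengths in m; the calibration is good to about 2 mm. A picture is of the moment at which its call begins. There is no depth.
A pose or a line that the arm cannot do raises robot.MotionError and nothing moves.
- robot.close_job(): hands the job in; it is judged then, once.
Readings, each from a call of its own:
- sensors.read_time(): time.
- sensors.read_joint_positions(): joint angles.
- sensors.read_joint_vel(): joint speeds.
- sensors.read_effort(): joint torques, N m.
- sensors.read_ee_pos(): TCP position.
- sensors.read_orientation(): TCP orientation.
- sensors.read_wrist_force(): force on the tool from outside, world axes, zero at the start.
- sensors.read_wrist_torque(): the same for the moment, N m.
- sensors.read_grip_width(): opening from 0.0 (shut) to 1.0 (fully open).
- sensors.read_finger_force(): force on a finger pad.
Only numpy, scipy, OpenCV 4.12 (cv2) and the standard library are available. Lean on these libraries where they do the work, as an engineer would, in place of code of your own. Each camera call takes 0.05 s, during which the arm holds its last target. There are 200 camera calls.

## Working session

There is one attempt and no reset: what is moved stays moved. The work goes in short steps, each a Python script; the robot and the scene stay as the last script left them, time stands still between calls to the robot, and variables do not carry over. Pictures are saved under pics/ and viewed, at most 10 in all, crops included, and the job is handed in when it is done.

```bash
mkdir -p pics; cat > h.py <<'E'
import numpy as np, cv2
from workcell import robot, planner, camera, sensors
def save(name,fn,crop=None,s=1):
    c=camera(name); im=c["frame"]
    if crop: x0,y0,x1,y1=crop; im=im[y0:y1,x0:x1]
    cv2.imwrite('pics/'+fn,cv2.resize(im,None,fx=s,fy=s,interpolation=cv2.INTER_CUBIC)); return c
def ray(c,u,v):
    d=np.array([(u-c["cx"])/c["fx"],(v-c["cy"])/c["fy"]]); p=d.copy()
    for _ in range(20): p=d/(1+c["k1"]*(p@p))
    R=cv2.Rodrigues(np.array(c["rvec"],float))[0]; t=np.array(c["tvec"],float).ravel()
    return -R.T@t, R.T@np.array([p[0],p[1],1])
def at(c,u,v,z):
    o,d=ray(c,u,v); return o+d*(z-o[2])/d[2]
def proj(c,P):
    R=cv2.Rodrigues(np.array(c["rvec"],float))[0]; q=R@np.array(P,float)+np.array(c["tvec"],float).ravel()
    p=q[:2]/q[2]; p=p*(1+c["k1"]*(p@p)); return np.array([p[0]*c["fx"]+c["cx"],p[1]*c["fy"]+c["cy"]])
E
python3 - <<'E'
from h import *
for n in("top","side"):
    c=save(n,n+'0.png',s=1.25); print(n,ray(c,320,200),{k:c[k] for k in("fx","k1")})
print(sensors.read_time(),sensors.read_orientation())
E
```

```text
top (array([0.49582209, 0.06158536, 1.25649714]), array([ 0.07791579,  0.00358441, -0.9970569 ])) {'fx': 451.70300672772834, 'k1': -0.046937664631665495}
side (array([ 0.36178671, -0.94705047,  0.73171176]), array([ 0.1549531 ,  0.85068435, -0.50268049])) {'fx': 476.43930488523455, 'k1': 0.011051722736701776}
0.1 [-2.80308698e-04  1.54275262e-01  9.88027592e-01 -7.35950471e-04]
```

View pics/top0.png

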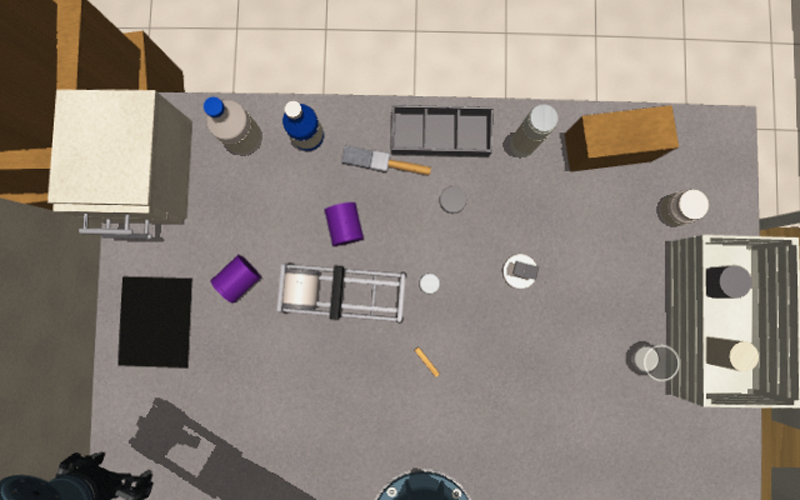

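View pics/side0.png

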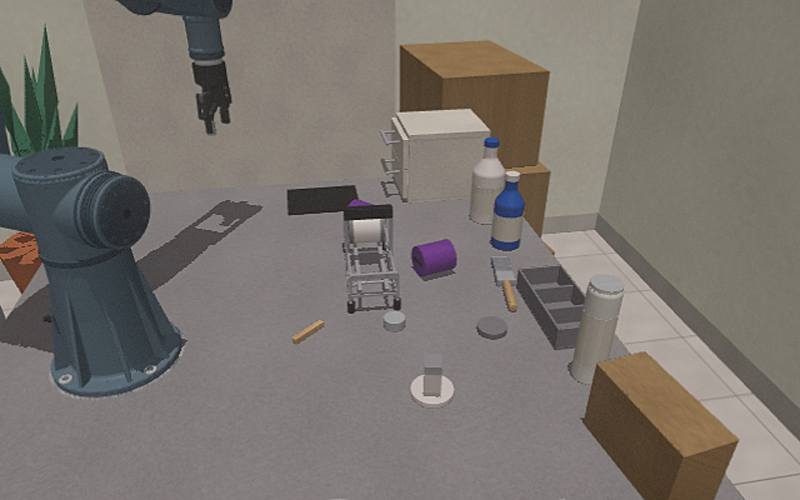

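Top view (800 px picture): the rack is at about (342,292), its bar at (337,292), and the white cartridge is at its left (+y) end at (301,290). The tin is at (429,284) and the cradle, a white base with a grey V, at (520,271). The other cylinders, at (344,224) and (236,279), are purple, so they're decoys. The cartridge meant is the white one in the rack. The grey disc at (453,199) is the jar lid, and the tin is the smaller, brighter disc. I'll confirm in enlarged crops.

```bash
python3 - <<'E'
from h import *
c=camera("top"); im=c["frame"]
a=cv2.resize(im[200:266,214:334],None,fx=6.6,fy=6.6,interpolation=cv2.INTER_CUBIC)
cv2.imwrite('pics/rack.png',a)
b=cv2.resize(im[195:240,390:440],None,fx=12,fy=12,interpolation=cv2.INTER_CUBIC)
cv2.imwrite('pics/cradle.png',b); print(a.shape,b.shape)
E
```

```text
(436, 792, 3) (540, 600, 3)
```

View pics/rack.png

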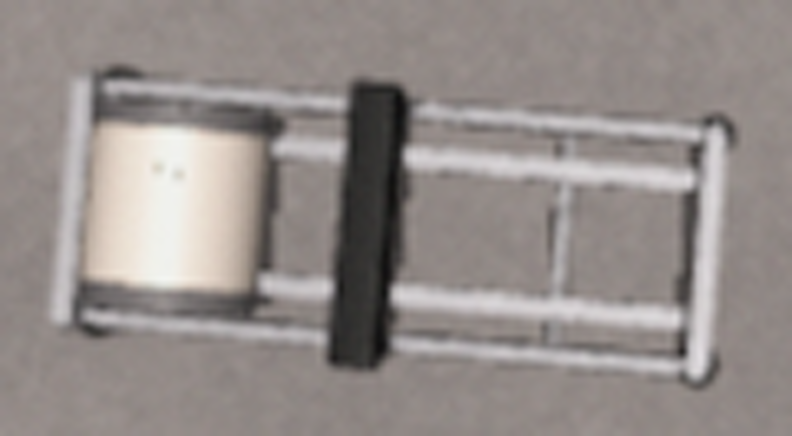

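View pics/cradle.png

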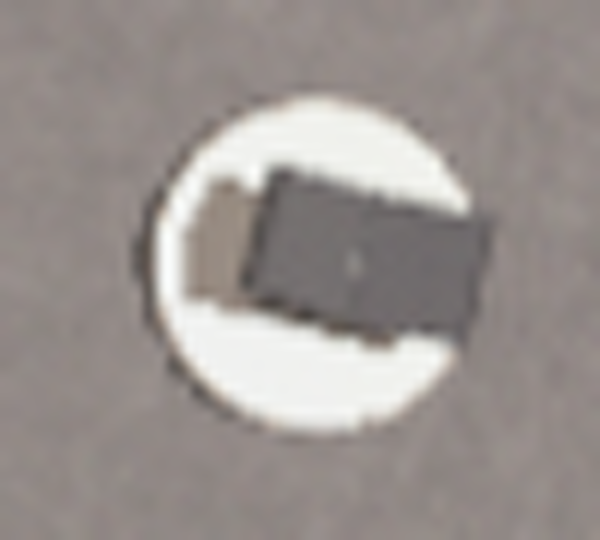

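The rack crop confirms the white cartridge at the +y end. The bar's top corners are (352,83), (405,86), (382,365) and (330,362), and the feet are near (120,75), (718,130), (700,372) and (95,322). In the cradle crop the V's tip corners are (275,165), (493,212), (465,342) and (245,290), and the base circle is centred at (315,265).

```bash
python3 - <<'E'
from h import *
c=camera("top")
def m(pts,x0,y0,s,z): return np.array([at(c,x0+(x+.5)/s-.5,y0+(y+.5)/s-.5,z)[:2] for x,y in pts])
b=m([(352,83),(405,86),(382,365),(330,362)],214,200,6.6,.178)
f=m([(120,75),(718,130),(700,372),(95,322)],214,200,6.6,.005)
for n,p in(("bar",b),("feet",f)):
    print(n,p.mean(0).round(4), "sides",[np.linalg.norm(p[i]-p[(i+1)%4]).round(4) for i in range(4)])
    e=(p[0]-p[3]+p[1]-p[2]); l=(p[0]+p[3]-p[1]-p[2]); print(" yaw x",np.arctan2(e[1],e[0])," yaw from y",np.arctan2(-l[0],l[1]))
v=m([(275,165),(493,212),(465,342),(245,290)],390,195,12,.069)
print("V",v.mean(0),[np.linalg.norm(v[i]-v[(i+1)%4]).round(4) for i in range(4)])
e=(v[0]-v[3]+v[1]-v[2]); l=(v[0]+v[3]-v[1]-v[2]); print(" yaw x",np.arctan2(e[1],e[0])," yaw y",np.arctan2(-l[0],l[1]))
print("base",m([(315,265),(150,265),(478,265)],390,195,12,.012))
print("tin",at(c,429/1.25,284/1.25,.022))
s=camera("side")
P=np.append(b.mean(0),.165); print("bar side px*1.25",proj(s,P)*1.25, "cradle V", proj(s,np.append(v.mean(0),.058))*1.25)
# ellipse of base by image code
im=c["frame"][195:240,390:440]; k=(im.min(2)>190).astype(np.uint8)
ys,xs=np.nonzero(k); print("white bbox",xs.min()+390,xs.max()+390,ys.min()+195,ys.max()+195)
E
```

```text
bar [0.4971 0.1847] sides [np.float64(0.0193), np.float64(0.101), np.float64(0.0188), np.float64(0.1011)]
 yaw x -0.049076200352265065  yaw from y -0.030897535230866476
feet [0.4973 0.1876] sides [np.float64(0.2534), np.float64(0.1014), np.float64(0.2548), np.float64(0.1043)]
 yaw x -0.05716151775424709  yaw from y -0.06086152448406407
V [ 0.5540511  -0.19894632] [np.float64(0.0489), np.float64(0.0293), np.float64(0.0494), np.float64(0.0283)]
 yaw x -0.21343184294563475  yaw y -0.19840441864340946
base [[ 0.55360049 -0.19893702]
 [ 0.55267909 -0.16101142]
 [ 0.55450872 -0.2364459 ]]
tin [0.51941684 0.00090586 0.022     ]
bar side px*1.25 [367.32653078 211.38540452] cradle V [432.16745403 365.4700826 ]
white bbox 403 428 203 230
```

Sizes, heights and side-view positions all agree: the rack is at (0.497, 0.186) with yaw -0.058, the cradle at (0.554, -0.199) with yaw -0.205. Next I grasp the bar, lift a little, and check whether the wrist torque gives the cartridge's position.

```bash
cat >> h.py <<'E'
from scipy.spatial.transform import Rotation as Ro
RX,RY,RYAW=.4972,.186,-.056
CX,CY,CYAW=.554,-.199,-.205
GZ=.165
def pose(x,y,z,yaw=RYAW,th=0.):
    R=Ro.from_euler('ZX',[yaw,th]); p=np.array([x,y,z+.05])+R.apply([0,0,GZ-.05])
    q=(R*Ro.from_euler('Y',np.pi)).as_quat()
    return p,np.roll(q,1)
def tx(yaw=RYAW):  # moment about rack x, fz
    return sensors.read_wrist_torque()@np.array([np.cos(yaw),np.sin(yaw),0])
E
python3 - <<'E'
from h import *
def rd(tag): print(tag,round(sensors.read_time(),3),np.round(sensors.read_wrist_force(),3),np.round(sensors.read_wrist_torque(),4),np.round(sensors.read_ee_pos(),4))
robot.move_ptp(*pose(RX,RY,.09)); rd("above")
robot.move_linear(pose(RX,RY,0)[0]); robot.hold(.2); rd("down")
robot.set_gripper(0.0,90); rd("grip"); print(sensors.read_grip_width(),sensors.read_finger_force())
robot.move_linear(pose(RX,RY,.05)[0],velocity=.06); robot.hold(.4); rd("lift"); rd("again")
for th in(.01,-.02,0):
    t=sensors.read_time(); robot.move_linear(*pose(RX,RY,.05,RYAW,th),velocity=.03); print("dt",sensors.read_time()-t); rd(th); robot.hold(.15); rd(th)
save("top","t1.png",(180,160,380,300),4); save("side","s1.png",(220,120,380,240),5)
E
```

```text
above 2.017 [ 1.034  0.04  -0.016] [ 0.0372 -0.0303  0.0506] [0.4969 0.1867 0.255 ]
down 2.967 [-0.126  0.256  0.581] [0.0227 0.0035 0.027 ] [0.498  0.1861 0.1662]
grip 3.6 [-0.738 -2.372  1.84 ] [-0.4169  0.1118  0.0738] [0.4973 0.1856 0.1651]
0.19111859449774948 87.93851852416992
lift 4.983 [-0.209  0.246 -7.596] [-0.2098  0.0152 -0.0039] [0.4971 0.186  0.2149]
again 4.983 [-0.209  0.246 -7.596] [-0.2098  0.0152 -0.0039] [0.4971 0.186  0.2149]
dt 0.25
0.01 5.233 [-0.235 -0.32  -6.791] [-0.2916  0.0048  0.0267] [0.4972 0.1846 0.215 ]
0.01 5.383 [-0.373  0.073 -6.892] [-0.1805  0.0228  0.0158] [0.4972 0.1848 0.215 ]
dt 0.26670000000000016
-0.02 5.65 [ 0.275  0.123 -7.258] [-0.201   0.0234  0.0175] [0.4973 0.1888 0.2149]
-0.02 5.8 [ 0.714  0.463 -6.788] [-0.1583 -0.0278 -0.006 ] [0.4973 0.1883 0.2149]
dt 0.25
0 6.05 [ 0.338 -0.148 -7.585] [-0.2432  0.0079  0.0034] [0.4972 0.1855 0.215 ]
0 6.2 [-0.32   0.58  -6.714] [-0.1824  0.0179 -0.0041] [0.4973 0.1859 0.215 ]
```

View pics/t1.png

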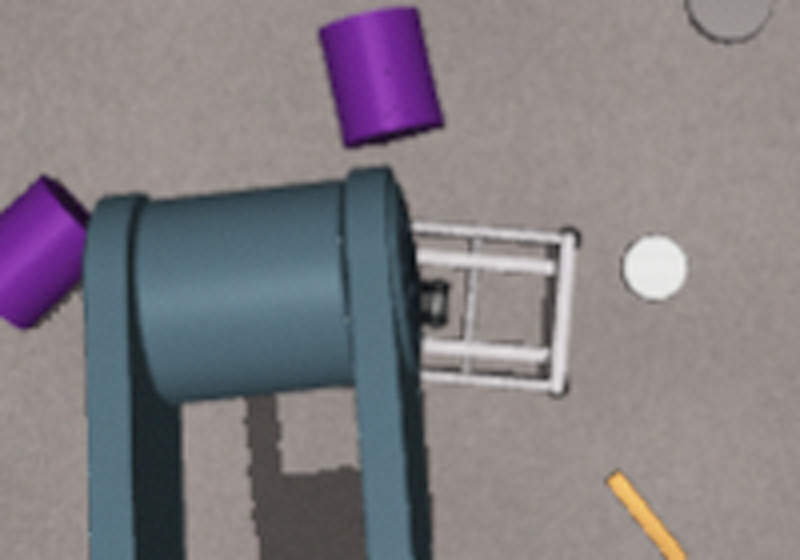

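View pics/s1.png

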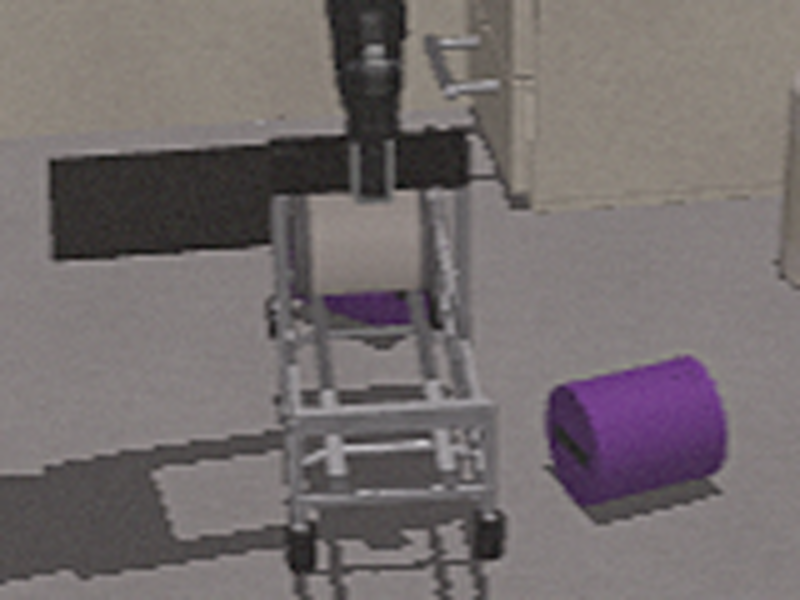

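```bash
python3 - <<'E'
from h import *
a=[];t0=sensors.read_time()
for i in range(16): robot.hold(.0167); a.append(tx())
print(sensors.read_time()-t0,np.round(a,3),np.mean(a),np.std(a))
for v,th in((.03,.005),(.2,0)):
    t=sensors.read_time(); robot.move_linear(*pose(RX,RY,.05,RYAW,th),velocity=v); print(v,sensors.read_time()-t)
t=sensors.read_time(); robot.set_joints(planner.solve_ik(*pose(RX,RY,.05,RYAW,.005))); print("sj",sensors.read_time()-t)
t=sensors.read_time(); robot.set_joints(planner.solve_ik(*pose(RX,RY,.05,RYAW,0))); print("sj",sensors.read_time()-t)
E
```

```text
0.26670000000000016 [-0.21  -0.197 -0.149 -0.193 -0.242 -0.213 -0.226 -0.176 -0.158 -0.161
 -0.176 -0.269 -0.151 -0.237 -0.215 -0.226] -0.19997811037843488 0.034644633411709196
0.03 0.25
0.2 0.25
sj 0.25
sj 0.25
```

The side crop shows the cartridge between the rails below the bar, with its lower edge at crop row ~295 (columns 320–420). The top view is blocked by the arm. I'll use the lower edge in the side view together with the torque. First I check the edge profile against the prediction.

```bash
cat >> h.py <<'E'
def edgepred(c,s,x,y,z,yaw,th):
    R=Ro.from_euler('ZX',[yaw,th]); a=np.linspace(0,2*np.pi,90,endpoint=False)
    C=np.array([0,s,.035-s*s/5]); w=[proj(c,np.array([x,y,z+.05])+R.apply(C+.035*np.array([0,np.cos(t),np.sin(t)]))) for t in a]
    return max(w,key=lambda p:p[1])
def profile(c,u):
    g=cv2.cvtColor(c["frame"],cv2.COLOR_BGR2GRAY).astype(float); k=int(round(u)); return g[:,k-6:k+7].mean(1)
E
python3 - <<'E'
from h import *
c=camera("side")
for s in(.086,.04,0,-.04,-.086):
    p=edgepred(c,s,RX,RY,.05,RYAW,0); print(s,p.round(2))
u=edgepred(c,.086,RX,RY,.05,RYAW,0)[0]
f=profile(c,u); print([(i,round(f[i])) for i in range(150,235)])
E
```

```text
0.086 [292.54 177.71]
0.04 [293.8  184.97]
0 [294.91 191.88]
-0.04 [296.1  199.38]
-0.086 [297.55 208.79]
[(150, 59), (151, 57), (152, 58), (153, 59), (154, 59), (155, 58), (156, 57), (157, 53), (158, 72), (159, 100), (160, 118), (161, 136), (162, 135), (163, 138), (164, 139), (165, 139), (166, 139), (167, 137), (168, 136), (169, 133), (170, 132), (171, 131), (172, 128), (173, 126), (174, 124), (175, 121), (176, 117), (177, 114), (178, 84), (179, 55), (180, 57), (181, 57), (182, 54), (183, 59), (184, 60), (185, 88), (186, 115), (187, 77), (188, 101), (189, 112), (190, 130), (191, 129), (192, 127), (193, 128), (194, 128), (195, 130), (196, 132), (197, 104), (198, 75), (199, 74), (200, 89), (201, 159), (202, 127), (203, 97), (204, 102), (205, 106), (206, 95), (207, 77), (208, 92), (209, 174), (210, 109), (211, 81), (212, 88), (213, 87), (214, 91), (215, 78), (216, 77), (217, 84), (218, 135), (219, 112), (220, 98), (221, 75), (222, 76), (223, 78), (224, 77), (225, 78), (226, 76), (227, 75), (228, 99), (229, 94), (230, 125), (231, 125), (232, 127), (233, 67), (234, 117)]
```

```bash
cat > ctl.py <<'E'
import numpy as np
L2=2/3*9.81/2.5; DT=1/60
class KF:
    def __init__(k,s=.086,b=0.,W=2.38,ct=0.):
        k.x=np.array([s,0,b]); k.P=np.diag([.004,.005,.006])**2; k.W=W; k.ct=ct
    def predict(k,th0,th1,d,T):
        n=max(1,round(T/DT)); h=T/n
        for i in range(n):
            u=2.5*(th0+(th1-th0)*(i+.5)/n)
            A=np.array([[1,h,0],[L2*h,1,-L2*h],[0,0,1.]])
            x=A@k.x; x[1]-=L2*h*u; x[0]-=2/3*d/n
            if x[0]>.086: x[0]=.086; x[1]=min(x[1],0)
            if x[0]<-.086: x[0]=-.086; x[1]=max(x[1],0)
            k.x=x; k.P=A@k.P@A.T+np.diag([.0005**2,.006**2,.0002**2])*(h/.1)
        k.P[0,0]+=(.1*d)**2
    def update(k,tau,th,sig=.036):
        H=np.array([-k.W,0,0]); S=H@k.P@H+sig**2; K=k.P@H/S
        k.x=k.x+K*(tau-(H@k.x+k.ct*th)); k.P=k.P-np.outer(K,H@k.P)
def law(k,th,d,T,sref=0.,w=1.35,lead=.2,lim=.075):
    s,v,b=k.x; vref=2/3*d/T
    u0=2.5*th+b                       # look ahead to mid of next move
    a=L2*(s-u0); s,v=s+v*lead*.6+.5*a*lead**2*.5,v+a*lead*.6
    u=s+(w*w*(s-sref)+2*w*(v-vref))/L2
    return float(np.clip((u-b)/2.5,-lim,lim))
E
cat > sim.py <<'E'
from ctl import *
def run(seed,bs,dmax,TM=.25,w=1.35):
    r=np.random.default_rng(seed); s,v,th=.086,0,0; k=KF(); t=0; out=[]; mx=0
    Wt=2.45*r.uniform(.93,1.07); mxth=0
    for c in range(80):
        d=-dmax*np.clip((c-25)/4,0,1) if c<70 else 0
        n=law(k,th,d,TM+.1,w=w); n=th+np.clip(n-th,-.03,.03); N=round(TM/DT)
        for i in range(N):
            g=lambda q:10*q**3-15*q**4+6*q**5
            u=2.5*(th+(n-th)*g((i+.5)/N))+bs
            v+=L2*(s-u)*DT; s+=v*DT-2/3*d*(g((i+1)/N)-g(i/N))
            if abs(s)>.086: s=np.sign(s)*.086; v=0
        k.predict(th,n,d,TM); th=n
        for i in range(6):
            v+=L2*(s-2.5*th-bs)*DT; s+=v*DT
            if abs(s)>.086: s=np.sign(s)*.086; v=0
            k.predict(th,th,0,DT); k.update(-Wt*s+.035*r.normal(),th)
        out.append(s)
    return np.array(out)
for w in(1.0,1.35,1.7):
  for dm in(0,.008,.012):
    R=np.array([run(i,np.random.default_rng(i).normal()*.006,dm,w=w) for i in range(40)])
    print(w,dm,"settle cyc14-25",abs(R[:,14:25]).max(1).mean().round(3),np.percentile(abs(R[:,14:25]).max(1),90).round(3),"carry",abs(R[:,25:]).max(1).mean().round(3),np.percentile(abs(R[:,25:]).max(1),95).round(3))
E
python3 sim.py
```

```text
1.0 0 settle cyc14-25 0.043 0.064 carry 0.049 0.075
1.0 0.008 settle cyc14-25 0.043 0.064 carry 0.051 0.082
1.0 0.012 settle cyc14-25 0.043 0.064 carry 0.053 0.086
1.35 0 settle cyc14-25 0.041 0.064 carry 0.053 0.086
1.35 0.008 settle cyc14-25 0.041 0.064 carry 0.054 0.086
1.35 0.012 settle cyc14-25 0.041 0.064 carry 0.055 0.086
1.7 0 settle cyc14-25 0.052 0.086 carry 0.076 0.086
1.7 0.008 settle cyc14-25 0.052 0.086 carry 0.076 0.086
1.7 0.012 settle cyc14-25 0.052 0.086 carry 0.077 0.086
```

```bash
cat >> sim.py <<'E'
E
python3 - <<'E'
from h import *
c=camera("side"); im=c["frame"].astype(float)
np.save('f0.npy',c["frame"])
u=292
for i in list(range(157,200,2)): print(i,im[i,u-6:u+7].mean(0).round(), im[i,u-6:u+7].std(0).round()[1])
print("table",im[240:250,330:340].mean((0,1)),"k:",[im[i,u-6:u+7].mean(0).round() for i in (186,190,194,214,224)])
E
sed -e 's/,sig=.036//' /dev/null
python3 - <<'E'
src=open('sim.py').read().split('for w in')[0]
src=src.replace("out.append(s)","k.P=k.P\n        H=np.array([1.,0,0]); S=k.P[0,0]+.003**2; K=k.P[:,0]/S; z=s+cb+.003*r.normal(); k.x=k.x+K*(z-k.x[0]); k.P=k.P-np.outer(K,k.P[0]); out.append(s)").replace("mxth=0","mxth=0; cb=r.normal()*.003")
import os; os.chdir('.'); exec(src)
for w in(1.0,1.35,1.7,2.1):
  for dm in(.008,.012):
    R=np.array([run(i,np.random.default_rng(i).normal()*.006,dm,w=w) for i in range(40)])
    print(w,dm,abs(R[:,14:25]).max(1).mean().round(3),np.percentile(abs(R[:,14:25]).max(1),90).round(3),"carry",abs(R[:,25:]).max(1).mean().round(3),np.percentile(abs(R[:,25:]).max(1),95).round(3))
E
```

```text
157 [53. 53. 54.] 24.0
159 [ 98. 100. 104.] 30.0
161 [130. 134. 144.] 3.0
163 [131. 135. 143.] 2.0
165 [132. 136. 145.] 2.0
167 [132. 135. 144.] 1.0
169 [127. 131. 140.] 1.0
171 [124. 128. 137.] 2.0
173 [121. 124. 133.] 1.0
175 [115. 119. 127.] 2.0
177 [106. 113. 119.] 2.0
179 [84. 41. 69.] 4.0
181 [79. 44. 69.] 5.0
183 [76. 52. 70.] 15.0
185 [84. 83. 87.] 12.0
187 [80. 80. 83.] 13.0
189 [110. 110. 115.] 25.0
191 [125. 126. 132.] 4.0
193 [125. 125. 131.] 5.0
195 [126. 126. 132.] 6.0
197 [103. 103. 109.] 28.0
199 [79. 79. 83.] 19.0
table [128.01 127.76 133.83] k: [array([117., 114., 117.]), array([127., 128., 134.]), array([125., 125., 131.]), array([97., 95., 99.]), array([77., 76., 81.])]
1.0 0.008 0.02 0.034 carry 0.024 0.041
1.0 0.012 0.02 0.034 carry 0.027 0.046
1.35 0.008 0.016 0.022 carry 0.019 0.033
1.35 0.012 0.016 0.022 carry 0.021 0.036
1.7 0.008 0.016 0.024 carry 0.02 0.033
1.7 0.012 0.016 0.024 carry 0.021 0.034
2.1 0.008 0.044 0.086 carry 0.062 0.086
2.1 0.012 0.044 0.086 carry 0.063 0.086
```

```bash
cat > loop.py <<'E'
from h import *
from ctl import *
import pickle
def measure(c,k,st,off,win=.03):
    ss=np.linspace(-.095,.095,20); g=(st['x'],st['y'],st['z'],st['yaw'],st['th'])
    P=np.array([edgepred(c,s,*g) for s in ss]); s0=k.x[0]
    u=int(round(np.interp(s0,ss,P[:,0])))
    w=c["frame"][:,u-6:u+7].astype(float).mean(1); rb=w[:,2]-w[:,0]
    lo=np.interp(s0+win,ss,P[:,1])+off; hi=np.interp(s0-win,ss,P[:,1])+off
    m=(rb-9.0); best=None
    for r in range(int(lo),int(hi)+2):
        if m[r]>0 and m[r+1]<=0 and (m[r-4:r+1]>0).sum()>=4 and (m[r+1:r+4]<=0).sum()>=2:
            e=r+m[r]/(m[r]-m[r+1]); z=np.interp(-(e-off),-P[::-1,1][::-1],ss[::1]) if False else np.interp(e-off,P[::-1,1],ss[::-1])
            if best is None or abs(z-s0)<abs(best-s0): best=z
    return best
def cycle(k,st,nx,ny,nz,nyaw,off,sref=0.,log=None,Tset=.3,w=1.35,th=None,vel=.03):
    dy=(ny-st['y'])*np.cos(st['yaw'])-(nx-st['x'])*np.sin(st['yaw'])
    n=law(k,st['th'],dy,Tset,sref,w=w) if th is None else th
    n=st['th']+np.clip(n-st['th'],-.03,.03)
    t=sensors.read_time(); robot.move_linear(*pose(nx,ny,nz,nyaw,n),velocity=vel); T=sensors.read_time()-t
    k.predict(st['th'],n,dy,T); st.update(x=nx,y=ny,z=nz,yaw=nyaw,th=n)
    c=camera("side"); z=measure(c,k,st,off)
    if z is not None:
        S=k.P[0,0]+.003**2; K=k.P[:,0]/S; k.x=k.x+K*(z-k.x[0]); k.P=k.P-np.outer(K,k.P[0])
    k.predict(n,n,0,.05); tau=tx(st['yaw']); k.update(tau,n,.05)
    print(f"{sensors.read_time():.2f} T{T:.2f} th{n:+.3f} z{-1 if z is None else z*1e3:+.0f} tau{-tau/2.45*1e3:+.0f} s{k.x[0]*1e3:+.1f} v{k.x[1]*1e3:+.0f} b{k.x[2]*1e3:+.1f} | {ny:.3f} {nz:.3f}")
    return c
def dump(k,st,off): pickle.dump((k,st,off),open('st.pkl','wb'))
def load(): return pickle.load(open('st.pkl','rb'))
E
python3 - <<'E'
from loop import *
robot.move_linear(pose(RX,RY,.10)[0],velocity=.06); robot.hold(.3)
k=KF(ct=-.6); st=dict(x=RX,y=RY,z=.10,yaw=RYAW,th=0.)
for i in range(3):
    c=camera("side"); e=measure(c,k,st,0.); p=edgepred(c,.086,RX,RY,.10,RYAW,0)
    R=None if e is None else e; print(e,p)
w=c["frame"][:,int(p[0])-6:int(p[0])+7].astype(float).mean(1); rb=w[:,2]-w[:,0]
print([(i,round(rb[i])) for i in range(int(p[1])-22,int(p[1])+40)],sensors.read_time())
E
```

```text
0.08403248969534186 [292.05628534 161.83386742]
0.08437997428956406 [292.05628534 161.83386742]
0.08425523392508864 [292.05628534 161.83386742]
[(139, 2), (140, 4), (141, 5), (142, 6), (143, 13), (144, 13), (145, 13), (146, 13), (147, 13), (148, 12), (149, 13), (150, 13), (151, 12), (152, 13), (153, 13), (154, 13), (155, 12), (156, 12), (157, 12), (158, 12), (159, 12), (160, 11), (161, 13), (162, 12), (163, -25), (164, -24), (165, -23), (166, -22), (167, -23), (168, -24), (169, -19), (170, 4), (171, 2), (172, -22), (173, -20), (174, -17), (175, -17), (176, -16), (177, -14), (178, -12), (179, -12), (180, -11), (181, -11), (182, -10), (183, 3), (184, 2), (185, 1), (186, 1), (187, 1), (188, 0), (189, 6), (190, 6), (191, 6), (192, 1), (193, -1), (194, 3), (195, 6), (196, 6), (197, 4), (198, 4), (199, 3), (200, 2)] 9.1
```

The detector reads 84.2 mm with the cartridge at the stop (true value 86), and it's repeatable. Now the balancing.

```bash
python3 - <<'E'
from loop import *
k=KF(ct=-.6); st=dict(x=RX,y=RY,z=.10,yaw=RYAW,th=0.); off=.25
for i in range(16): cycle(k,st,RX,RY,.10,RYAW,off); dump(k,st,off)
E
```

```text
9.42 T0.27 th+0.030 z+87 tau+104 s+86.2 v+1 b-0.1 | 0.186 0.100
9.73 T0.27 th+0.060 z+83 tau+137 s+83.4 v-28 b-0.2 | 0.186 0.100
10.03 T0.25 th+0.033 z+80 tau+119 s+77.8 v-34 b-2.6 | 0.186 0.100
10.33 T0.25 th+0.037 z+79 tau+110 s+77.3 v-17 b-5.5 | 0.186 0.100
10.63 T0.25 th+0.045 z+79 tau+116 s+77.2 v-18 b-7.4 | 0.186 0.100
10.93 T0.25 th+0.043 z+78 tau+87 s+75.7 v-22 b-8.9 | 0.186 0.100
11.23 T0.25 th+0.041 z+76 tau+121 s+74.6 v-20 b-10.7 | 0.186 0.100
11.53 T0.25 th+0.043 z+75 tau+74 s+72.8 v-22 b-11.9 | 0.186 0.100
11.83 T0.25 th+0.040 z+74 tau+115 s+72.3 v-18 b-13.4 | 0.186 0.100
12.13 T0.25 th+0.044 z+73 tau+93 s+71.6 v-19 b-14.6 | 0.186 0.100
12.43 T0.25 th+0.042 z+73 tau+80 s+70.8 v-19 b-15.7 | 0.186 0.100
12.73 T0.25 th+0.042 z+73 tau+116 s+71.1 v-16 b-17.0 | 0.186 0.100
13.03 T0.25 th+0.044 z+71 tau+104 s+69.9 v-20 b-17.8 | 0.186 0.100
13.33 T0.25 th+0.041 z+67 tau+90 s+65.6 v-27 b-18.4 | 0.186 0.100
13.63 T0.25 th+0.035 z+67 tau+92 s+65.0 v-16 b-19.6 | 0.186 0.100
13.93 T0.25 th+0.043 z+66 tau+105 s+65.1 v-15 b-20.4 | 0.186 0.100
```

The cartridge moves far less than the model predicts, so I check the side view while the clock stands still.

```bash
python3 - <<'E'
from loop import *
k,st,off=load()
c=save("side","s2.png",(240,100,360,190),6.6)
print(sensors.read_orientation(),pose(*[st[q] for q in('x','y','z','yaw','th')]),sensors.read_ee_pos(),sensors.read_grip_width())
print(measure(c,k,st,off),[edgepred(c,s,*[st[q] for q in('x','y','z','yaw','th')]).round(1) for s in (.086,.06)])
E
```

```text
[6.28956028e-04 2.81150108e-02 9.99370098e-01 2.16462015e-02] (array([0.49692112, 0.1810253 , 0.26489201]), array([6.06630257e-04, 2.79897684e-02, 9.99373335e-01, 2.16597041e-02])) [0.49694245 0.18090269 0.26492692] 0.19490185828126588
0.06554896168404199 [array([292. , 160.9]), array([292.8, 165.1])]
```

View pics/s2.png

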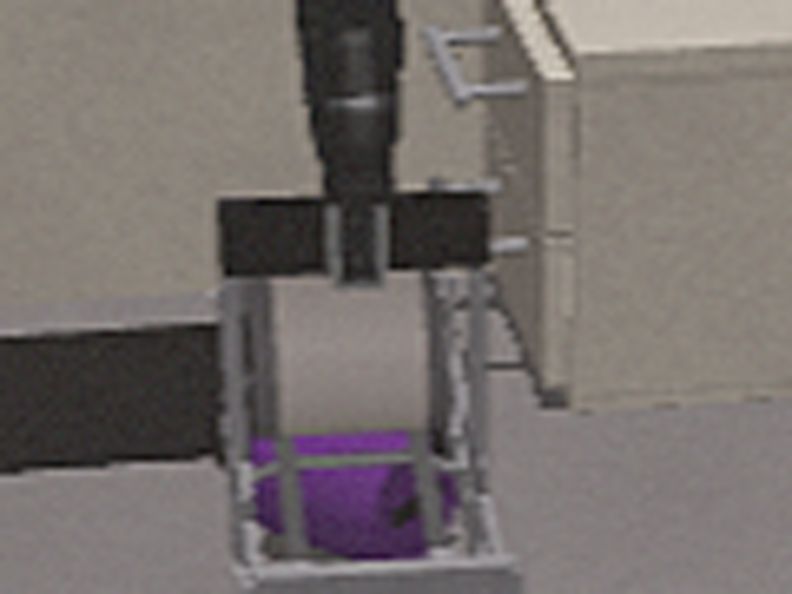

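The side crop shows the cartridge's lower edge at crop row ~432, which is s of about 66 mm. So it did move, but the rack sags in the grip, by roughly 10 mrad. I add sag terms to the model and let the bias adapt faster.

```bash
python3 - <<'E'
s=open('ctl.py').read()
s=s.replace("L2=2/3*9.81/2.5;","L2=2/3*9.81/2.5; KA=.2;")
s=s.replace("[L2*h,1,-L2*h]","[L2*(1+KA)*h,1,-L2*h]").replace(".0002**2])",".0025**2])")
s=s.replace("a=L2*(s-u0)","a=L2*((1+KA)*s-u0)").replace("u=s+(w*w","u=(1+KA)*s+(w*w")
open('ctl.py','w').write(s)
E
python3 - <<'E'
from loop import *
k,st,off=load(); k.ct=-1.8; k.x=np.array([.0655,-.015,-.012]); k.P=np.diag([.004,.01,.01])**2
for i in range(14):
    cycle(k,st,RX,RY,.10,RYAW,off); dump(k,st,off)
E
```

```text
14.28 T0.25 th+0.044 z+60 tau+72 s+57.9 v-35 b-11.7 | 0.186 0.100
14.58 T0.25 th+0.027 z+50 tau+68 s+48.0 v-36 b-13.2 | 0.186 0.100
14.88 T0.25 th+0.024 z+49 tau+57 s+47.2 v-6 b-19.6 | 0.186 0.100
15.18 T0.25 th+0.043 z+43 tau+57 s+41.6 v-26 b-17.4 | 0.186 0.100
15.48 T0.25 th+0.020 z+36 tau+58 s+34.1 v-28 b-19.0 | 0.186 0.100
15.78 T0.25 th+0.021 z+32 tau+78 s+31.7 v-9 b-22.2 | 0.186 0.100
16.08 T0.25 th+0.029 z+32 tau+70 s+32.0 v-5 b-24.1 | 0.186 0.100
16.38 T0.25 th+0.030 z+31 tau+30 s+29.5 v-14 b-24.2 | 0.186 0.100
16.68 T0.25 th+0.023 z+25 tau+16 s+23.1 v-23 b-23.5 | 0.186 0.100
16.98 T0.25 th+0.014 z+19 tau+29 s+18.0 v-16 b-24.6 | 0.186 0.100
17.28 T0.25 th+0.017 z+15 tau+21 s+14.3 v-12 b-24.7 | 0.186 0.100
17.58 T0.25 th+0.015 z+15 tau+18 s+14.3 v-2 b-26.7 | 0.186 0.100
17.88 T0.25 th+0.022 z+15 tau+2 s+13.8 v-5 b-26.5 | 0.186 0.100
18.18 T0.25 th+0.017 z+13 tau+13 s+12.1 v-8 b-26.7 | 0.186 0.100
```

```bash
cat > carry.py <<'E'
from loop import *
def carry(k,st,off,D,f1,d=0.,dmax=.010,ncyc=60):
    tot=np.hypot(CX-RX,CY-RY); f=st.get('f',0.)
    for i in range(ncyc):
        rem=(f1-f)*tot
        if rem<=1e-4 : break
        tgt=dmax if abs(k.x[0])<.035 else 0.
        d=d+np.clip(tgt-d,-.003,.0015); d=min(d,max(rem*.3,.001),rem)
        f=f+d/tot; st['f']=f
        cycle(k,st,RX+(CX-RX)*f,RY+(CY-RY)*f,.10,RYAW+(CYAW-RYAW)*f,off,Tset=.35,vel=.035); dump(k,st,off)
        if abs(k.x[0])>.07: print("far"); break
    return d
E
python3 - <<'E'
from carry import *
k,st,off=load()
for i in range(8): cycle(k,st,RX,RY,.10,RYAW,off); dump(k,st,off)
print("carry"); d=carry(k,st,off,0,.3)
for i in range(3): cycle(k,st,st['x'],st['y'],.10,st['yaw'],off); dump(k,st,off)
save("side","s3.png",(240,80,400,200),5)
E
```

```text
18.48 T0.25 th+0.016 z+8 tau+10 s+7.7 v-14 b-25.6 | 0.186 0.100
18.78 T0.25 th+0.008 z+5 tau+10 s+4.8 v-8 b-26.2 | 0.186 0.100
19.08 T0.25 th+0.012 z+4 tau+14 s+4.3 v-1 b-26.8 | 0.186 0.100
19.38 T0.25 th+0.014 z+4 tau+16 s+3.7 v-2 b-26.7 | 0.186 0.100
19.68 T0.25 th+0.012 z+4 tau+20 s+4.4 v+1 b-27.6 | 0.186 0.100
19.98 T0.25 th+0.016 z+3 tau+0 s+2.9 v-6 b-26.4 | 0.186 0.100
20.28 T0.25 th+0.009 z+3 tau+3 s+2.4 v-1 b-27.3 | 0.186 0.100
20.58 T0.25 th+0.013 z+3 tau+28 s+3.2 v+2 b-27.8 | 0.186 0.100
carry
20.88 T0.25 th+0.016 z+1 tau+10 s+1.0 v-11 b-25.8 | 0.185 0.100
21.18 T0.25 th+0.006 z-4 tau+7 s-4.2 v-20 b-23.8 | 0.182 0.100
21.49 T0.26 th+0.000 z-6 tau-8 s-7.0 v-13 b-23.5 | 0.177 0.100
21.88 T0.33 th+0.005 z-7 tau-2 s-7.0 v-6 b-23.0 | 0.171 0.100
22.30 T0.38 th+0.007 z-10 tau-5 s-10.8 v-21 b-20.1 | 0.164 0.100
22.72 T0.37 th-0.005 z-18 tau-29 s-19.5 v-30 b-17.4 | 0.155 0.100
23.18 T0.41 th-0.014 z-21 tau-42 s-21.6 v-6 b-18.1 | 0.145 0.100
23.71 T0.48 th-0.000 z-20 tau-24 s-19.7 v-6 b-15.0 | 0.135 0.100
24.18 T0.42 th-0.006 z-22 tau-44 s-22.8 v-20 b-12.3 | 0.125 0.100
24.63 T0.41 
[... 254 characters left out ...]
T0.38 th+0.007 z-20 tau-27 s-20.0 v-20 b-3.5 | 0.083 0.100
26.75 T0.25 th-0.023 z-21 tau-55 s-22.0 v-11 b-5.0 | 0.079 0.100
27.06 T0.26 th-0.013 z-20 tau-21 s-19.2 v+11 b-5.8 | 0.076 0.100
27.36 T0.25 th-0.003 z-19 tau-16 s-18.0 v+2 b-3.6 | 0.075 0.100
27.66 T0.25 th-0.011 z-17 tau-42 s-17.7 v+1 b-2.9 | 0.073 0.100
27.96 T0.25 th-0.009 z-17 tau-22 s-16.5 v+5 b-2.3 | 0.072 0.100
28.26 T0.25 th-0.007 z-16 tau-23 s-15.9 v+3 b-1.1 | 0.071 0.100
28.56 T0.25 th-0.009 z-15 tau-21 s-14.9 v+4 b-0.7 | 0.071 0.100
28.86 T0.25 th-0.008 z-16 tau-31 s-15.7 v+1 b+0.8 | 0.071 0.100
29.16 T0.25 th-0.012 z-16 tau-20 s-15.7 v+4 b+1.2 | 0.071 0.100
29.46 T0.25 th-0.009 z-16 tau-25 s-15.7 v+3 b+2.3 | 0.071 0.100
```

View pics/s3.png

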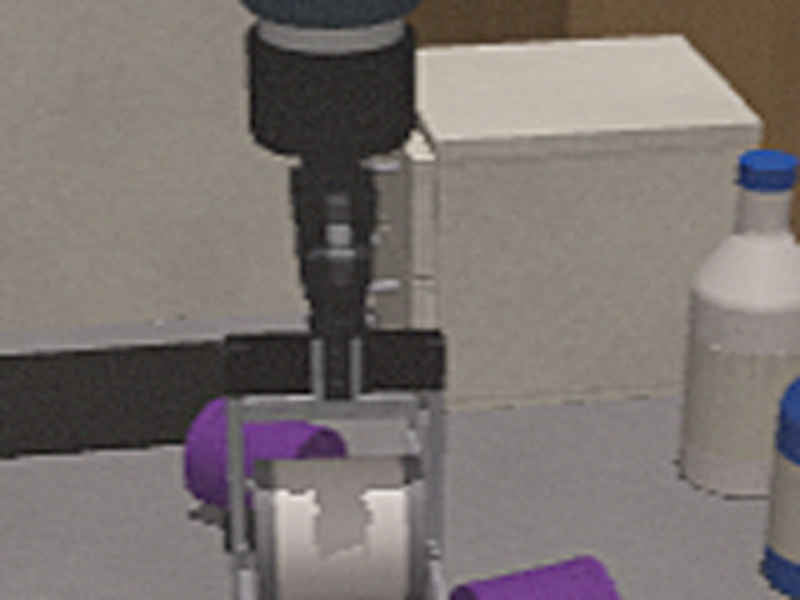

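Step 1 was held: |s| stayed below 25 mm from 16.7 s to about 26 s. The crop shows the cartridge under the bar, clear of the fingers. Carrying on.

```bash
sed -i 's/.0025\*\*2\])/.0035**2])/' ctl.py; python3 - <<'E'
from carry import *
k,st,off=load()
carry(k,st,off,0,.62); print("--"); 
E
```

```text
29.81 T0.25 th-0.010 z-15 tau-24 s-15.0 v+2 b+3.2 | 0.069 0.100
30.11 T0.25 th-0.009 z-15 tau-12 s-15.0 v-3 b+4.9 | 0.066 0.100
30.43 T0.27 th-0.011 z-11 tau+1 s-10.8 v+6 b+3.6 | 0.062 0.100
30.84 T0.36 th-0.000 z-10 tau+8 s-9.5 v-9 b+6.9 | 0.056 0.100
31.22 T0.32 th-0.011 z-6 tau-0 s-5.8 v-1 b+4.6 | 0.048 0.100
31.72 T0.45 th+0.003 z-1 tau+16 s-1.2 v-5 b+6.0 | 0.039 0.100
32.19 T0.43 th-0.001 z+1 tau+3 s+0.6 v-14 b+5.6 | 0.029 0.100
32.67 T0.43 th-0.002 z+6 tau+18 s+6.1 v+1 b+2.1 | 0.020 0.100
33.21 T0.48 th+0.013 z+6 tau+14 s+5.3 v-26 b+5.5 | 0.010 0.100
33.62 T0.37 th-0.009 z+6 tau-23 s+4.2 v-15 b+1.9 | -0.000 0.100
34.16 T0.48 th+0.006 z+9 tau+22 s+9.5 v-0 b+0.7 | -0.010 0.100
34.67 T0.46 th+0.013 z+9 tau+26 s+8.1 v-28 b+2.8 | -0.020 0.100
35.09 T0.38 th-0.005 z+8 tau-11 s+6.5 v-15 b-0.8 | -0.030 0.100
35.52 T0.38 th+0.006 z+11 tau+14 s+10.3 v+1 b-2.7 | -0.037 0.100
35.88 T0.31 th+0.013 z+11 tau+25 s+10.9 v-12 b-1.5 | -0.041 0.100
36.18 T0.25 th+0.003 z+10 tau+4 s+8.8 v-14 b-1.7 | -0.045 0.100
36.48 T0.25 th+0.003 z+10 tau+0 s+9.0 v-4 b-3.4 | -0.047 0.100
36.78 T0.25 th+0.008 z+10 tau+21 s+10.4 v-1 b-4.4 | -0.049 0.100
37.08 T0.25 th+0.009 z+11 tau+25 s+10.5 v-4 b-4.6 | -0.050 0.100
37.38 T0.25 th+0.007 z+9 tau+7 s+8.9 v-9 b-4.3 | -0.051 0.100
37.68 T0.25 th+0.004 z+10 tau+27 s+9.5 v-1 b-6.3 | -0.052 0.100
37.98 T0.25 th+0.011 z+9 tau+23 s+9.4 v-4 b-6.1 | -0.053 0.100
--
```

```bash
sed -i 's/max(rem\*.3,.001)/max(rem*.3,.003)/' carry.py; python3 - <<'E'
from carry import *
k,st,off=load()
carry(k,st,off,0,1.0,dmax=.011); print("--")
for i in range(2): c=cycle(k,st,CX,CY,.10,CYAW,off); dump(k,st,off)
cv2.imwrite('pics/s4.png',cv2.resize(c["frame"][100:350,230:450],None,fx=2.4,fy=2.4,interpolation=cv2.INTER_CUBIC))
E
```

```text
38.28 T0.25 th+0.007 z+8 tau+19 s+7.8 v-10 b-5.6 | -0.054 0.100
38.58 T0.25 th+0.005 z+9 tau+21 s+9.0 v-3 b-7.5 | -0.057 0.100
38.93 T0.30 th+0.013 z+10 tau+24 s+9.6 v-10 b-6.7 | -0.062 0.100
39.29 T0.31 th+0.008 z+7 tau+14 s+6.5 v-21 b-5.3 | -0.068 0.100
39.68 T0.34 th+0.001 z+6 tau+7 s+5.6 v-12 b-7.1 | -0.075 0.100
40.17 T0.43 th+0.010 z+7 tau+13 s+6.7 v-12 b-7.0 | -0.084 0.100
40.67 T0.45 th+0.009 z+5 tau+14 s+3.9 v-24 b-6.5 | -0.094 0.100
41.15 T0.43 th-0.000 z+3 tau+0 s+1.4 v-17 b-8.4 | -0.105 0.100
41.68 T0.48 th+0.006 z+4 tau+23 s+3.9 v-7 b-9.8 | -0.116 0.100
42.22 T0.48 th+0.012 z+3 tau+8 s+1.8 v-25 b-7.8 | -0.127 0.100
42.68 T0.42 th-0.003 z-0 tau-2 s-1.5 v-19 b-9.8 | -0.138 0.100
43.22 T0.48 th+0.004 z+2 tau-4 s+1.6 v-3 b-11.1 | -0.149 0.100
43.76 T0.49 th+0.013 z+2 tau+1 s+0.5 v-24 b-8.5 | -0.160 0.100
44.23 T0.42 th-0.004 z-2 tau+3 s-3.0 v-19 b-10.6 | -0.170 0.100
44.69 T0.42 th+0.001 z-0 tau-6 s-0.5 v-1 b-12.0 | -0.179 0.100
45.09 T0.35 th+0.010 z-0 tau-12 s-0.9 v-14 b-9.2 | -0.185 0.100
45.39 T0.25 th-0.003 z-0 tau-8 s-0.8 v-7 b-10.7 | -0.189 0.100
45.70 T0.26 th+0.005 z+1 tau-3 s+1.1 v+1 b-11.2 | -0.192 0.100
46.00 T0.25 th+0.008 z+2 tau+1 s+2.2 v-4 b-10.6 | -0.195 0.100
46.30 T0.25 th+0.005 z+2 tau+1 s+1.9 v-7 b-10.1 | -0.198 0.100
46.60 T0.25 th+0.002 z+3 tau+3 s+2.8 v+2 b-11.9 | -0.199 0.100
--
46.90 T0.25 th+0.009 z+3 tau+17 s+3.3 v+1 b-11.7 | -0.199 0.100
47.20 T0.25 th+0.006 z+3 tau-17 s+2.3 v-4 b-11.0 | -0.199 0.100
```

View pics/s4.png

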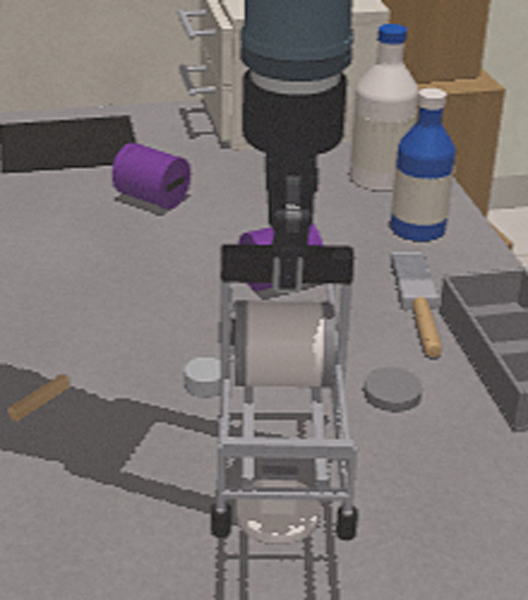

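The side crop shows the rack above the cradle with the cartridge mid-rack. The bar ends are at crop x 221 and 353, the front feet at (222,520) and (348,520), and the cradle base at about (279,515). I check these against predictions before lowering.

```bash
python3 - <<'E'
from loop import *
k,st,off=load(); c=camera("side")
R=Ro.from_euler('ZX',[st['yaw'],st['th']-.004]); o=np.array([st['x'],st['y'],.15])
pr=lambda p: ((proj(c,o+R.apply(np.array(p)-[0,0,.05]))-[230,100])*2.4).round(1)
print("bar ends",pr([-.052,-.009,.165]),pr([.052,-.009,.165]),"feet",pr([-.048,-.125,.01]),pr([.048,-.125,.01]))
print("base",((proj(c,[CX,CY,.012])-[230,100])*2.4).round(1))
# continue balance one step to stay safe
cycle(k,st,CX,CY,.10,CYAW,off); dump(k,st,off)
E
```

```text
bar ends [219.5 266. ] [352.8 268.2] feet [220.3 518.1] [345.9 520.5]
base [276.2 500.7]
47.55 T0.25 th+0.004 z+3 tau+5 s+2.7 v+2 b-12.3 | -0.199 0.100
```

```bash
python3 - <<'E'
from loop import *
k,st,off=load(); z=.10; n=0
while z>.0225 and n<30:
    n+=1
    dz=.0065 if z>.035 else .004
    if z-dz<.024 and (abs(k.x[0])>.008 or abs(k.x[1])>.02): dz=0
    z=max(z-dz,.022); cycle(k,st,CX,CY,z,CYAW,off,vel=.03); dump(k,st,off)
    if abs(k.x[0])>.05: print("far"); break
else:
    th=-k.x[2]/2.5; th=float(np.clip(th,-.01,.01)); print("set down th",th)
    robot.move_linear(*pose(CX,CY,.0015,CYAW,th),velocity=.07); st.update(z=.0015,th=th)
    robot.hold(.4); dump(k,st,off)
    for i in range(3): print(sensors.read_time(),sensors.read_wrist_force().round(2),sensors.read_wrist_torque().round(3)); robot.hold(.03)
E
```

```text
47.97 T0.37 th+0.009 z+2 tau-7 s+1.5 v-5 b-10.8 | -0.199 0.093
48.38 T0.37 th+0.002 z+3 tau+10 s+3.1 v+6 b-13.4 | -0.199 0.087
48.81 T0.38 th+0.013 z+3 tau+16 s+2.7 v-5 b-11.1 | -0.199 0.080
49.23 T0.37 th+0.001 z+2 tau+21 s+2.5 v+1 b-13.4 | -0.199 0.074
49.64 T0.37 th+0.010 z+3 tau-5 s+2.6 v-1 b-12.4 | -0.199 0.067
50.06 T0.37 th+0.005 z+2 tau-10 s+1.1 v-4 b-12.3 | -0.199 0.061
50.48 T0.37 th+0.004 z+2 tau-4 s+2.0 v+4 b-13.6 | -0.199 0.054
50.89 T0.37 th+0.010 z+2 tau+28 s+2.3 v-1 b-12.8 | -0.199 0.048
51.31 T0.37 th+0.005 z+3 tau+0 s+2.3 v-0 b-13.6 | -0.199 0.041
51.73 T0.37 th+0.008 z+2 tau+14 s+2.3 v-0 b-13.6 | -0.199 0.035
52.06 T0.28 th+0.007 z+3 tau+9 s+2.6 v+0 b-14.0 | -0.199 0.031
52.39 T0.28 th+0.008 z+2 tau+8 s+1.8 v-3 b-13.4 | -0.199 0.027
52.73 T0.28 th+0.004 z+2 tau+23 s+2.5 v+3 b-15.0 | -0.199 0.023
53.02 T0.25 th+0.010 z+1 tau+7 s+1.5 v-4 b-13.4 | -0.199 0.022
set down th 0.0053749763322401955
53.8667 [-0.14 -0.3  -4.35] [-0.013 -0.008 -0.027]
53.9 [-0.12 -0.08 -4.57] [-0.034 -0.08   0.008]
53.9333 [ 1.19  0.19 -4.63] [-0.015 -0.012 -0.011]
```

The load dropped by the cartridge's weight, so the V has taken it. I lower until the feet touch, then release.

```bash
python3 - <<'E'
from loop import *
k,st,off=load(); z=.0015; th=st['th']
def fz():
    a=[]
    for i in range(4): robot.hold(.0167); a.append(sensors.read_wrist_force()[2])
    return np.mean(a)
while z>-.004:
    z-=.001; robot.move_linear(*pose(CX,CY,z,CYAW,th),velocity=.02); f=fz(); print(round(z,4),round(f,2),sensors.read_time())
    if f>-.8: break
robot.set_gripper(.6); robot.hold(.2)
p,q=pose(CX,CY,z,CYAW,th); robot.move_linear(p+[0,0,.10],velocity=.12)
print(sensors.read_time()); c=save("side","s5.png",(260,150,420,310),3.7)
print(sensors.read_wrist_force())
E
```

```text
0.0005 -3.25 54.2833
-0.0005 4.46 54.6
56.2083
[-0.52506799  0.39713699  0.19438437]
```

View pics/s5.png

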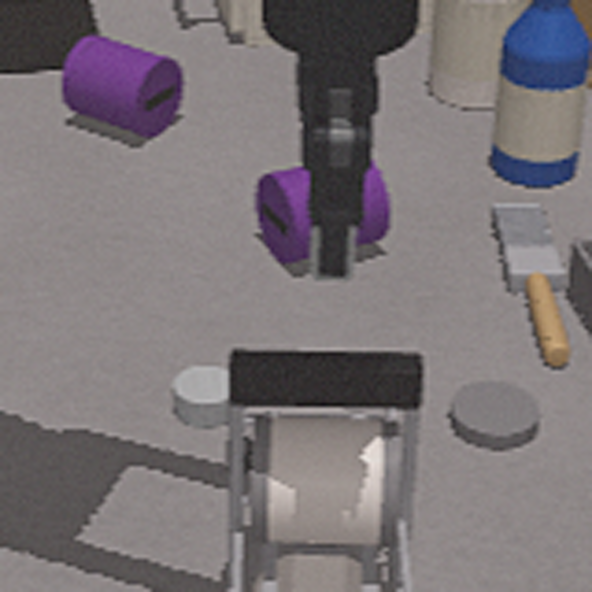

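The crop shows the rack standing free (bar at about (326,378)) and the cartridge under it, resting on the V. The gripper is well clear above. Handing in.

```bash
python3 - <<'E'
from workcell import robot
robot.hold(.5); print(robot.close_job())
E
```

```text
the job is handed in; nothing more can be done
None
```

I handed the job in after about 57 s of robot time: by my readings the cartridge stayed within 25 mm of mid-rack well over 3 s before and during the carry and now lies in the V with the rack released astride the cradle, but no verdict was returned.

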